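# Lay two tile press moulds open on their pads

## Task

Two carved wooden press moulds stand on end on the pressing board, their hollow faces towards each other. Get them ready for pressing clay: without gripping or lifting them, gently push each one outwards, high up on its hollow face, so that it topples and falls by itself onto its back and ends lying hollow up, wholly on the green rubber pad behind it. Leave the beaker, the tool pot and the paddle where they are.

Things in the scene. Friction and masses are not known exactly. Their poses are not given: they have to be found in the camera images.
- board: Plywood pressing board lying fixed on the bench, 200 mm (its x) by 580 mm (its y) by 18 mm thick; origin under its centre at bench height; top face at z = 18 mm. Two green rubber pads are let in flush, one towards each end; the moulds stand between the pad centres with a gap of about 60 to 100 mm between their hollow faces.
- pad_round (a point): Centre of the green non-slip pad for the mould with the round hollow, on the board's top face, 165 mm along +y of the board from its middle. The pad is 160 mm (board x) by 200 mm (board y), flush. Its axes are those of the board.
- pad_square (a point): Centre of the green pad for the mould with the square hollow, on the board's top face, 165 mm along -y of the board from its middle; 160 mm (board x) by 200 mm (board y), flush. Its axes are those of the board.
- mould_round: Press mould, 80 mm round hollow 14 mm deep centred 70 mm up: wooden block 150 tall, 110 wide (its y), 40 mm thick (its x), about 0.46 kg, standing on end. Origin: centre of its underside as it stands; +z up; +x is where the hollow face looks (to the other mould). Hollow face 20 mm along +x, back 20 mm along -x. Flat rim above 112 mm. Lying on its back, +x points up and +z outward.
- mould_round_heel_l (a point): Bottom (heel) corner of the back face of the round mould, on its +y side: at x -20, y +55, z 0 mm in the mould's frame. The mould tips about this heel edge, which hardly shifts, once leaned about 15 degrees (its face pushed some 35 mm at 120 mm up).
- mould_round_heel_r (a point): Bottom (heel) corner of the back face of the round mould, on its -y side: at x -20, y -55, z 0 mm in the mould's frame. The mould tips about this heel edge, which hardly shifts, once leaned about 15 degrees (its face pushed some 35 mm at 120 mm up).
- mould_round_head_l (a point): Top (head) corner of the back face of the round mould, on its +y side: at x -20, y +55, z 150 mm in the mould's frame.
- mould_round_head_r (a point): Top (head) corner of the back face of the round mould, on its -y side: at x -20, y -55, z 150 mm in the mould's frame.
- mould_square: Press mould, 76 mm square hollow 14 mm deep centred 70 mm up: wooden block 150 tall, 110 wide (its y), 40 mm thick (its x), about 0.46 kg, standing on end. Origin: centre of its underside as it stands; +z up; +x is where the hollow face looks (to the other mould). Hollow face 20 mm along +x, back 20 mm along -x. Flat rim above 112 mm. Lying on its back, +x points up and +z outward.
- mould_square_heel_l (a point): Bottom (heel) corner of the back face of the square mould, on its +y side: at x -20, y +55, z 0 mm in the mould's frame. The mould tips about this heel edge, which hardly shifts, once leaned about 15 degrees (its face pushed some 35 mm at 120 mm up).
- mould_square_heel_r (a point): Bottom (heel) corner of the back face of the square mould, on its -y side: at x -20, y -55, z 0 mm in the mould's frame. The mould tips about this heel edge, which hardly shifts, once leaned about 15 degrees (its face pushed some 35 mm at 120 mm up).
- mould_square_head_l (a point): Top (head) corner of the back face of the square mould, on its +y side: at x -20, y +55, z 150 mm in the mould's frame.
- mould_square_head_r (a point): Top (head) corner of the back face of the square mould, on its -y side: at x -20, y -55, z 150 mm in the mould's frame.
- beaker: Terracotta beaker, 72 mm across the rim and 85 mm high, standing on the bench just beyond the long far side of the board; origin at the centre of its underside. Leave alone.
- toolpot: Clay-stained pot, 128 mm across and 100 mm high, with wooden tools standing in it up to 205 mm high, on the bench past the +y end of the board; origin at the centre of its underside. Leave alone.
- paddle: Flat wooden clay paddle, 290 mm long, 75 mm wide, 14 mm thick, lying on the bench beyond the far side of the board; blade to its +y, origin on its underside. Leave alone.
Mind the look-alikes: they are no part of the job. What is shaped like the mould_square but purple or turquoise is not meant.

How it is judged:
By the outcome, as a careful person would: the job done as asked, in the order asked, and still so for the second after the job is handed in, with the robot touching nothing.
It also fails if it takes over 42 s, if anything falls off the work surface, if the arm or the gripper's body presses on something with over 40 N, if the wrist force passes 120 N, or if a joint passes its speed limit or range.

## Robot

A 6-joint arm with a two-finger parallel gripper is mounted at the origin on the work surface. World frame = base frame: x ahead of the robot, y to its left, z up, the work surface at z = 0. Lengths are in m, angles in rad, forces in N, time in s.
With the tool pointing down it reaches from about 0.35 to 0.975 m from the base axis. Payload 7.1 kg.
Tool frame: the origin (TCP) lies midway between the tips of the shut fingers; the grasp point (between the pads) lies 19 mm behind it; z points along the fingers, y is the line along which they close (so a half turn about z gives the same grasp; the last joint's range is limited). The gripper opens to 88 mm and grips with 3 to 60 N. Pads are 20 mm wide; open, the fingers measure 115 mm over their backs; the gripper's body (75 mm by 178 mm) begins 61 mm behind the grasp point.
Start: joints at [1.161, 0.423, 1.63, -0, 1.089, -0.019], TCP at [0.238, 0.578, 0.191] pointing down, gripper open.
Joint ranges: [-3, 3], [-0.9, 2.11], [0.09, 2.58], [-1.31, 4.45], [0.11, 2.69], [-2.54, 2.54]. Speed limits (rad/s): [2.39, 2.39, 3.01, 3.14, 3.14, 3.14].

## Interface

Orientations are given as [roll, pitch, yaw] about the fixed x, y, z axes, in that order (R = Rz(yaw) Ry(pitch) Rx(roll)).
In Python, from plant import env gives the robot as it stands. The module is installed in compiled form; this text tells all that it offers.
- The arm moves only by the tool drive_tool, never from a script. Its argument "rows" is a list of rows, each an object with "rot": the turn, a rotation vector about the world's x, y, z in degrees, a list of three; "slide": the shift along the world's x, y, z in m, a list of three; "claw": the gripper's target within -1 to 1 (fully open at 1, half-way at 0, shut at -1). In form: [{"rot": [wx, wy, wz], "slide": [tx, ty, tz], "claw": claw}, ...]. A call has 1 to 12 rows; each row shifts and turns the commanded pose from where the row before left it; what a row does not reach is not made up. A row lasts 1/10 s, in which the tool goes at most 50 mm and 8.59 degrees, less where a joint would pass 70% of its speed; a pose out of reach is approached as far as the arm can. A call is refused whole if a number of a shift passes 0.05 or a number of a turn 8.59, either way. A call with a gripper value outside its range is refused whole. The fingers move at their own pace and stop on an object; the grip force is fixed at half the most. Time passes only in rows, so rows that do not move let the fingers close. It gives the time, the measured TCP pose, the force, the opening and the grip force at its end, in the units of the state.
- env.get_state(): the state, without advancing time (a new reading comes with each control period).
- env.capture(name): name is "scene" or "top" or "wrist"; returns the picture (400x640x3 uint8, red, green, blue); there is no depth.
- env.get_calibration(name): a dict with "fx", "fy", "cx", "cy" (pixels), "world_to_cam" (4x4, takes a point from world to camera coordinates). Camera axes: x right, y up, looking along -z (the intrinsics and any distortion apply to the point x, -y, -z); pixel columns grow to the right and rows downward; lengths in m; the calibration is good to about 2 mm. A picture is of the moment at which its call begins: read the wrist's pose just before it. get_calibration takes no time and is no camera call; for the wrist camera it gives the pose at the moment of the call.
- env.sign_off(): hands the job in; it is judged then, once.
The state is a dict: "time_s": time; "qpos": joint angles; "joint_velocities": joint speeds; "effort": joint torques, N m; "tool_pos": TCP position; "tcp_rot": TCP orientation; "force": force on the tool from outside, world axes, zero at the start; "moment": the same for the moment, N m; "gripper_width": opening from 0.0 (shut) to 1.0 (fully open); "gripper_force": force on a finger pad.
Only numpy, scipy, OpenCV 4.12 (cv2) and the standard library are available. Lean on these libraries where they do the work, as an engineer would, in place of code of your own. Each camera call takes 0.05 s, during which the arm holds its last target. There are 200 camera calls.

## Working session

There is one attempt and no reset: what is moved stays moved. The work goes in short steps, Python scripts to look and compute and a tool call to move; the robot and the scene stay as the last step left them, time stands still between calls to the robot, and variables do not carry over. Pictures are saved under pics/ and viewed, at most 10 in all, crops included, and the job is handed in when it is done.

Besides the shell and the picture viewer there is one more tool, called as a command line: name --argument value ..., lists and objects as JSON in quotes. drive_tool: Moves the arm, as the interface text tells. Its arguments: {"type":"object","properties":{"rows":{"type":"array","items":{"type":"object","properties":{"rot":{"type":"array","items":{"type":"number"}},"slide":{"type":"array","items":{"type":"number"}},"claw":{"type":"number"}}}}},"required":["rows"]}

```bash
mkdir -p pics; cat > h.py <<'E'
import numpy as np, cv2
from plant import env
def snap(cam,name):
    im=env.capture(cam); cv2.imwrite(f'pics/{name}.png',im[:,:,::-1]); return im
def cal(cam):
    c=env.get_calibration(cam); return c,np.array(c['world_to_cam'])
def proj(cam,P):
    c,T=cal(cam); p=np.atleast_2d(P)@T[:3,:3].T+T[:3,3]
    return np.c_[c['fx']*p[:,0]/-p[:,2]+c['cx'], c['fy']*-p[:,1]/-p[:,2]+c['cy']]
def ray(cam,uv,z):
    c,T=cal(cam); R=T[:3,:3]; o=-R.T@T[:3,3]
    uv=np.atleast_2d(uv).astype(float)
    d=np.c_[(uv[:,0]-c['cx'])/c['fx'],-(uv[:,1]-c['cy'])/c['fy'],-np.ones(len(uv))]@R
    return o+d*((z-o[2])/d[:,2])[:,None]
E
python3 - <<'E'
from h import *
print({k:(v if k!='world_to_cam' else 0) for k,v in env.get_calibration('scene').items()}, env.get_state()['tcp_rot'])
snap('scene','s0');snap('top','t0')
for c in('scene','top'):
    _,T=cal(c); print(c,(-T[:3,:3].T@T[:3,3]).round(3))
E
```

```text
{'fx': 399.55010826671145, 'fy': 399.55010826671145, 'cx': 313.197052171589, 'cy': 206.74530077849536, 'world_to_cam': 0} [-3.14004935e+00  5.10061585e-06  2.75078791e+00]
scene [1.248 0.53  1.002]
top [0.464 0.112 1.063]
```

View pics/s0.png

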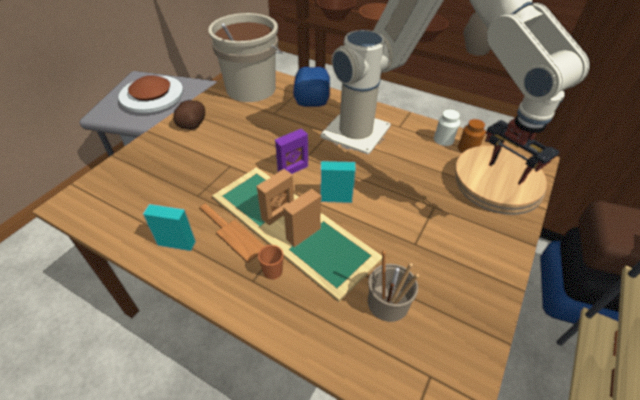

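View pics/t0.png

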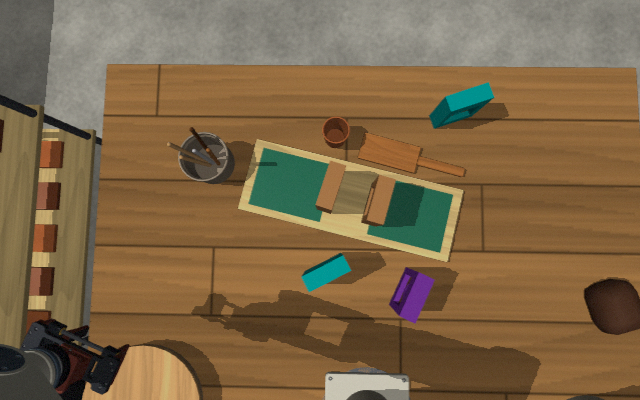

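The top view shows the two wooden moulds: round at about (331,187) and square at about (380,200). The board corners are near (257,139), (464,190), (447,262) and (238,209). Look-alikes are turquoise at (326,272) and (462,105), and purple at (411,295). All three are the wrong colour, so I choose the wooden pair standing on the board and check it in a crop.

```bash
python3 - <<'E'
from h import *
a=cv2.imread('pics/t0.png')[130:270,230:470]; b=cv2.imread('pics/s0.png')[150:270,200:400]
a=cv2.resize(a,(720,420),interpolation=2); b=cv2.resize(b,(300,180),interpolation=2)
out=np.zeros((600,720,3),np.uint8); out[:420]=a; out[420:,:300]=b
cv2.imwrite('pics/c0.png',out)
cs=ray('top',[(257,139),(464,190),(447,262),(238,209)],.018); print(cs.round(3), [np.linalg.norm(cs[i]-cs[(i+1)%4]).round(3) for i in range(4)])
E
```

```text
[[ 0.727  0.305  0.018]
 [ 0.594 -0.258  0.018]
 [ 0.401 -0.21   0.018]
 [ 0.533  0.35   0.018]] [np.float64(0.579), np.float64(0.199), np.float64(0.576), np.float64(0.199)]
```

View pics/c0.png

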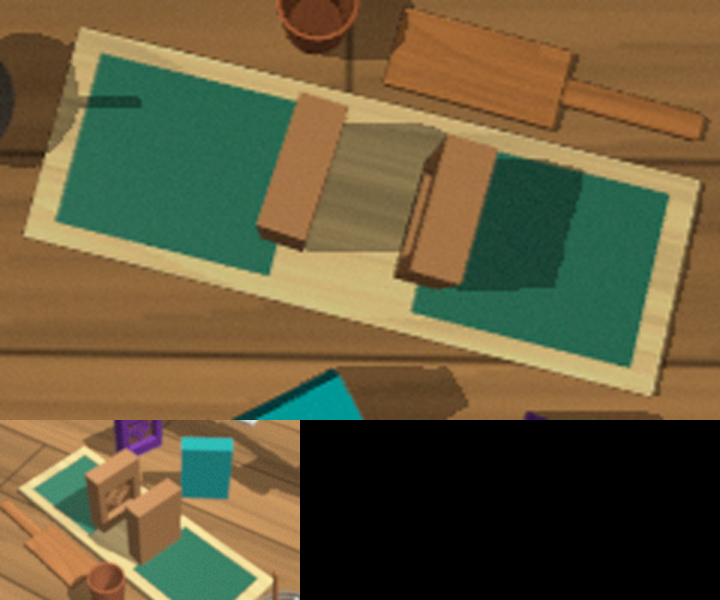

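The crop shows the round mould's top face with corners at crop (301,93), (348,106), (304,236), (258,228). The square mould's top face is at (446,135), (498,150), (463,286), (411,273). Its hollow looks left, and the scene crop confirms the square hollow. Next I measure these at z = 168 mm.

```bash
cat >> h.py <<'E'
cs=ray('top',[(257,139),(464,190),(447,262),(238,209)],.018)
C=cs.mean(0)[:2]; yv=(cs[0]+cs[3]-cs[1]-cs[2])[:2]; yv/=np.linalg.norm(yv); xv=np.array([yv[1],-yv[0]])
def tob(P): P=np.atleast_2d(P)[:,:2]-C; return np.c_[P@xv,P@yv]
E
python3 - <<'E'
from h import *
print('C',C.round(3),'board yaw',np.degrees(np.arctan2(xv[1],xv[0])))
for n,q in (('round',[(301,93),(348,106),(305,237),(258,228)]),('square',[(446,135),(498,150),(463,286),(411,273)])):
    p=ray('top',np.array(q)/3+[230,130],.168)
    r=cv2.minAreaRect((p[:,:2]*1000).astype(np.float32))
    print(n,p[:,:2].round(3).tolist(),'\n board',tob(p).round(3).tolist(),'ctr',p.mean(0)[:2].round(3),tob(p.mean(0)),r[1:])
    e=p[0]+p[1]-p[2]-p[3]; print('long edge dir deg',np.degrees(np.arctan2(e[1],e[0])), [np.linalg.norm(p[i]-p[(i+1)%4]).round(3) for i in range(4)])
E
```

```text
C [0.564 0.046] board yaw -13.290308602442598
round [[0.639, 0.104], [0.629, 0.067], [0.527, 0.099], [0.533, 0.135]] 
 board [[0.06, 0.073], [0.059, 0.035], [-0.048, 0.043], [-0.05, 0.079]] ctr [0.582 0.101] [[0.00509906 0.0573781 ]] ((37.89950942993164, 111.644775390625), 73.3388671875)
long edge dir deg -17.002979705840982 [np.float64(0.038), np.float64(0.107), np.float64(0.037), np.float64(0.11)]
square [[0.607, -0.009], [0.596, -0.049], [0.491, -0.022], [0.5, 0.017]] 
 board [[0.055, -0.044], [0.054, -0.086], [-0.055, -0.084], [-0.055, -0.043]] ctr [ 0.549 -0.016] [[-0.00036234 -0.06406631]] ((41.592403411865234, 110.39264678955078), 76.1141128540039)
long edge dir deg -14.093404852469883 [np.float64(0.042), np.float64(0.109), np.float64(0.041), np.float64(0.11)]
```

drive_tool --rows '[{"rot": [0,0,0],"slide": [0,0,0.035],"claw": 0},{"rot": [0,0,0],"slide": [0,0,0.035],"claw": 0},{"rot": [0,0,-5.1],"slide": [0.0205,-0.0334,0],"claw": 0},{"rot": [0,0,-5.1],"slide": [0.0205,-0.0334,0],"claw": 0},{"rot": [0,0,-5.1],"slide": [0.0205,-0.0334,0],"claw": 0},{"rot": [0,0,-5.1],"slide": [0.0205,-0.0334,0],"claw": 0},{"rot": [0,0,-5.1],"slide": [0.0205,-0.0334,0],"claw": 0},{"rot": [0,0,-5.1],"slide": [0.0205,-0.0334,0],"claw": 0},{"rot": [0,0,-5.1],"slide": [0.0205,-0.0334,0],"claw": 0},{"rot": [0,0,-5.1],"slide": [0.0205,-0.0334,0],"claw": 0}]'

```text
time_s: 1.1
tool_pos: [0.4024, 0.3091, 0.2611]
tcp_rot: [-3.141, 0.0, 2.035]
force: [0.4, 0.9, 0.4]
gripper_width: 0.498
gripper_force: 0.0
```

drive_tool --rows '[{"rot": [0,0,-5.1],"slide": [0.0205,-0.0334,0],"claw": 0},{"rot": [0,0,-5.1],"slide": [0.0205,-0.0334,0],"claw": 0},{"rot": [0,0,-5.1],"slide": [0.0205,-0.0334,0],"claw": 0},{"rot": [0,0,-5.1],"slide": [0.0205,-0.0334,0],"claw": 0},{"rot": [0,0,-5.1],"slide": [0.0205,-0.0334,0],"claw": 0},{"rot": [0,0,-5.1],"slide": [0.0205,-0.0334,0],"claw": 0},{"rot": [0,0,-5.1],"slide": [0.0205,-0.0334,0],"claw": 0},{"rot": [0,0,-5.1],"slide": [0.0205,-0.0334,0],"claw": 0},{"rot": [0,0,0],"slide": [0,0,0],"claw": 0},{"rot": [0,0,0],"slide": [0,0,0],"claw": 0}]'

```text
time_s: 2.1
tool_pos: [0.5658, 0.0429, 0.2607]
tcp_rot: [-3.14, 0.0, 1.326]
force: [0.1, 0.2, 0.6]
gripper_width: 0.501
gripper_force: 0.0
```

```bash
python3 - <<'E'
from h import *
im=snap('wrist','w0')
s=env.get_state(); print(s['time_s'],s['tool_pos'],np.degrees(s['tcp_rot']),s['gripper_width'],s['force'])
print(tob(s['tool_pos']))
E
```

```text
2.15 [0.56539858 0.04362509 0.26078019] [-1.79923148e+02  3.30641569e-03  7.60242527e+01] 0.49955743931350405 [ 0.39356881 -0.04133618 -0.26128411]
[[ 0.00227855 -0.00238033]]
```

View pics/w0.png

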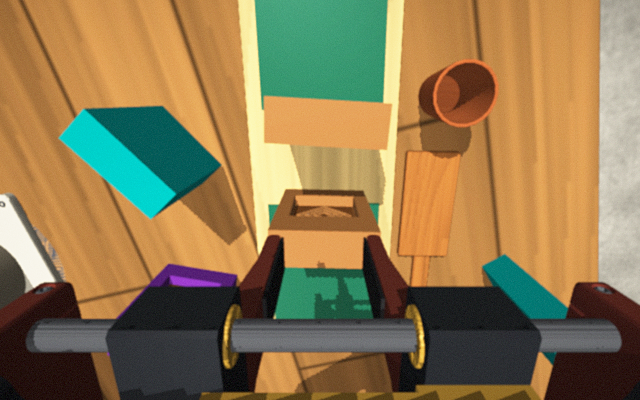

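The wrist view shows the round mould's top face at (265,96), (391,103), (387,149), (265,141), with the square mould behind the fingers at (325,230). The near pad edge is at about (268,97).

```bash
python3 - <<'E'
from h import *
p=ray('wrist',[(265,96),(391,103),(387,149),(265,141)],.168)
print(p[:,:2].round(3).tolist(),'\n board',tob(p).round(3).tolist(),[np.linalg.norm(p[i]-p[(i+1)%4]).round(3) for i in range(4)])
E
```

```text
[[0.537, 0.139], [0.641, 0.107], [0.63, 0.069], [0.526, 0.103]] 
 board [[-0.047, 0.084], [0.061, 0.077], [0.06, 0.038], [-0.049, 0.046]] [np.float64(0.108), np.float64(0.04), np.float64(0.109), np.float64(0.038)]
```

drive_tool --rows '[{"rot": [0,0,0],"slide": [0.004,-0.001,-0.03],"claw": 0},{"rot": [0,0,0],"slide": [0,0,-0.03],"claw": 0},{"rot": [0,0,0],"slide": [0,0,-0.03],"claw": 0},{"rot": [0,0,0],"slide": [0,0,-0.032],"claw": 0},{"rot": [0,0,0],"slide": [0.0023,0.0097,0],"claw": 0},{"rot": [0,0,0],"slide": [0.0023,0.0097,0],"claw": 0},{"rot": [0,0,0],"slide": [0.0012,0.0049,0],"claw": 0},{"rot": [0,0,0],"slide": [0.0009,0.0039,0],"claw": 0},{"rot": [0,0,0],"slide": [0.0009,0.0039,0],"claw": 0},{"rot": [0,0,0],"slide": [0.0009,0.0039,0],"claw": 0}]'

```text
time_s: 3.15
tool_pos: [0.579, 0.0789, 0.1401]
tcp_rot: [3.14, -0.0, 1.327]
force: [-0.1, -0.1, -0.1]
gripper_width: 0.501
gripper_force: 0.0
```

drive_tool --rows '[{"rot": [0,0,0],"slide": [0.0009,0.0039,0],"claw": 0},{"rot": [0,0,0],"slide": [0.0009,0.0039,0],"claw": 0},{"rot": [0,0,0],"slide": [0.0009,0.0039,0],"claw": 0},{"rot": [0,0,0],"slide": [0.0009,0.0039,0],"claw": 0},{"rot": [0,0,0],"slide": [0.0009,0.0039,0],"claw": 0}]'

```text
time_s: 3.65
tool_pos: [0.5831, 0.0982, 0.1392]
tcp_rot: [-3.142, 0.0, 1.327]
force: [0.4, 0.0, -0.6]
gripper_width: 0.502
gripper_force: 0.0
```

```bash
python3 - <<'E'
from h import *
snap('wrist','w1')
s=env.get_state(); print(s['time_s'],s['tool_pos'],s['force'],tob(s['tool_pos']))
E
```

```text
3.7 [0.58329246 0.09873126 0.13925577] [-0.54184618  0.41299002 -0.02118752] [[0.0070251  0.05536351]]
```

View pics/w1.png

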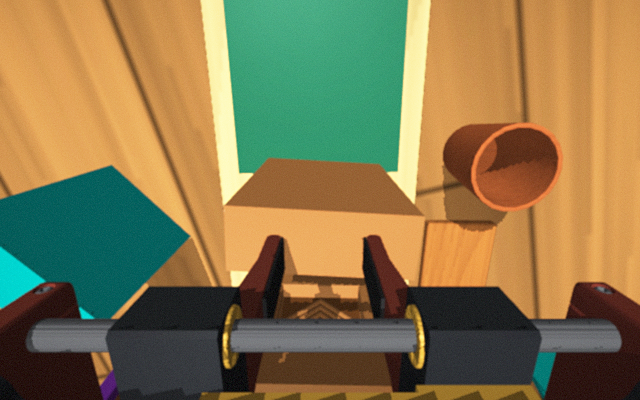

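The view shows the round mould's head at (325,240), in contact with the fingers and leaning slightly. The force is tiny, as expected: tipping needs less than 1 N. I keep pushing gently.

drive_tool --rows '[{"rot": [0,0,0],"slide": [0.0009,0.0039,0],"claw": 0},{"rot": [0,0,0],"slide": [0.0009,0.0039,0],"claw": 0},{"rot": [0,0,0],"slide": [0.0009,0.0039,0],"claw": 0},{"rot": [0,0,0],"slide": [0.0009,0.0039,0],"claw": 0},{"rot": [0,0,0],"slide": [0.0009,0.0039,0],"claw": 0},{"rot": [0,0,0],"slide": [0,0,0],"claw": 0},{"rot": [0,0,0],"slide": [0,0,0],"claw": 0},{"rot": [0,0,0],"slide": [0,0,0],"claw": 0},{"rot": [0,0,0],"slide": [0,0,0],"claw": 0},{"rot": [0,0,0],"slide": [0,0,0],"claw": 0}]'

```text
time_s: 4.7
tool_pos: [0.5876, 0.1173, 0.1393]
tcp_rot: [3.142, 0.0, 1.326]
force: [0.2, 0.2, 0.2]
gripper_width: 0.497
gripper_force: 0.0
```

```bash
python3 - <<'E'
from h import *
snap('wrist','w2')
s=env.get_state(); print(s['time_s'],s['tool_pos'],s['force'],tob(s['tool_pos']))
E
```

```text
4.75 [0.58756897 0.11736324 0.13930864] [ 0.52436199 -0.50038573  0.05239738] [[0.00690386 0.07447959]]
```

View pics/w2.png

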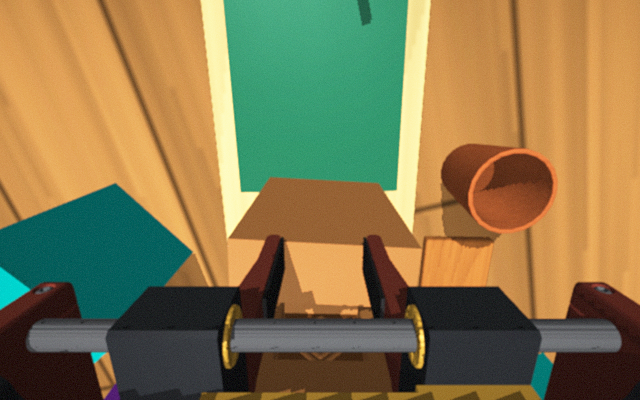

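```bash
python3 - <<'E'
from h import *
s=env.get_state();print(proj('wrist',s['tool_pos']), np.linalg.inv(cal('wrist')[1])[:3,3])
for z in(.15,.168):print(z,tob(ray('wrist',[(232,238),(420,246)],z)))
print('heel',tob(ray('wrist',[(271,178),(380,184)],.018)))
E
```

```text
[[323.74406984 231.66953086]] [0.6073358  0.19807472 0.33371461]
0.15 [[-0.05050675  0.07551871]
 [ 0.06752917  0.06847253]]
0.168 [[-0.04481484  0.08355828]
 [ 0.06165615  0.07720247]]
heel [[-0.04623445  0.08217692]
 [ 0.06447728  0.07444458]]
```

The wrist view shows the mould's back edge still at (232,238)-(420,246) and its heel at (271,178), so it appears not to have moved. I check with the other cameras before moving on.

```bash
python3 - <<'E'
from h import *
b=snap('scene','s1'); a=snap('top','t1')
s=env.get_state()
print('tcp in scene',proj('scene',s['tool_pos']),'top',proj('top',s['tool_pos']),s['tool_pos'])
a=cv2.resize(a[130:270,230:470],(480,280),interpolation=2); b=cv2.resize(b[120:280,180:400],(440,320),interpolation=2)
out=np.zeros((600,480,3),np.uint8); out[:280]=a; out[280:,:440]=b
cv2.imwrite('pics/c1.png',out[:,:,::-1])
E
```

```text
tcp in scene [[305.44535226 209.77706844]] top [[324.12224483 184.35134363]] [0.58753742 0.11736753 0.13929116]
```

View pics/c1.png

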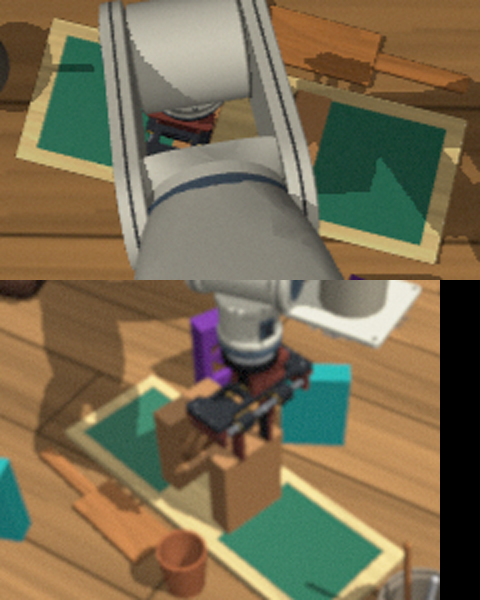

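```bash
python3 - <<'E'
from h import *
a=cv2.imread('pics/s0.png').astype(int);b=cv2.imread('pics/s1.png').astype(int)
h=np.array([[-.047,.084],[.061,.077]]); f=np.array([[-.049,.046],[.06,.038]])
W=lambda p,z: np.c_[C+p[:,:1]*xv+p[:,1:]*yv,np.full(2,z)]
print('headback',proj('scene',W(h,.168)).round(),'heel',proj('scene',W(h,.018)).round(),'headface',proj('scene',W(f,.168)).round())
d=np.abs(a-b).max(2)[180:256:3,276:340:2]
for i,r in enumerate(d): print(180+3*i,' '.join('%3d'%v for v in r))
E
```

```text
headback [[321. 195.]
 [292. 214.]] heel [[320. 228.]
 [294. 246.]] headface [[312. 188.]
 [283. 206.]]
180 125 156 166 150 129 104 100  94 110 139 121  49  71 137 149 147 126 135 128 106  91 107  85  71  36   7   5   4  11   2   3   4
183 156 137 108  88  86  80  91  87 101 139 126 130 133 135  78  17  26  85  67  95 111  45  41  19   5   1   4   1   1   8   6  15
186 121  78  78  87  91  92  87  88  93 101  77  64  36  33  48  33  46  32  62  73  48   6   6   3   2  10   6   4   6   5   4   5
189  86 101 106  95  74  56  52  91  97 100  72  42  52  66  68  73  70 138 158  63  21  10   5  11   5  12   1   5   4  11   2  17
192  70  83  80  78  68  38  38  80  92 103  63  31  42  84 111 103  83 170 197 135  46   7   2  10   6   7   3   9   9   1   4  17
195  43  51  63  77  84  67  65  88  85 120  99  73 110 137 107  64  61 157 192 138  45   3   7   2   3   5   5   1   7   1   4   7
198  58  48  52  57  74  36  35  50  61 108 161 162 134  64  22  37  69 126 180 132  51   2   3   2   3   2  10  11   2   2   4   1
201  59  62  58  45  37  23  20  84  95  76 132 149 130  63   6   1   2 
[... 1735 characters left out ...]
   8   5   2   7   4   4   2   4   7   2
243   1   3   3   5   1   3   3   2   2   6   5   1  10   4   5   1   7   1   6   1   3   4   3   4   3   2   4   7   5   5   5   5
246   3   5   2   5   1   1   8   2   3   3   2   3   6   2   6   2   2   5   1   4   4   5   5   3   3   3   2   2   3   2   4   3
249   3   5   5   1   5   1   3   2   8   7   4   9  10   4   4   7   4   4   5   1   7   3   2  11   2   5   3   5   5   4   3   5
252   4   4   3   2   4   0   3   2   9   3   5   5   3   4   2   2   4   1   3   4   5   1   3   3   3   6   3   3   2   2   4   7
255   8   7   4   2   4   3   3   5   5   4   4   3   5   6   4   3   2   7   1   6   6   4   2   5   3   7   4  11   3   1   3   8
```

```bash
python3 - <<'E'
from h import *
s=env.get_state();t=s['tool_pos']
ty=np.array([np.cos(np.radians(-14)),np.sin(np.radians(-14)),0])
for h in(0,.01,.02,.03,.04,.05):
    P=[t+[0,0,h]+ty*k for k in(-.029,.029)]
    print(h,proj('scene',P).round().tolist(),proj('wrist',P).round().tolist())
b=cv2.imread('pics/s1.png')[176:220,284:336];w=cv2.imread('pics/w2.png')[220:380,200:440]
out=np.zeros((600,800,3),np.uint8);out[:, :700][:592,:700]=0
b=cv2.resize(b,(416,352),interpolation=cv2.INTER_NEAREST);out[:352,:416]=b
w=cv2.resize(w,(380,253));out[:253,418:798]=w
cv2.imwrite('pics/c2.png',out[:360])
E
```

```text
0 [[312.0, 205.0], [298.0, 215.0]] [[280.0, 232.0], [368.0, 232.0]]
0.01 [[312.0, 202.0], [298.0, 213.0]] [[278.0, 238.0], [370.0, 238.0]]
0.02 [[312.0, 200.0], [298.0, 210.0]] [[275.0, 245.0], [372.0, 245.0]]
0.03 [[312.0, 197.0], [298.0, 208.0]] [[273.0, 253.0], [375.0, 253.0]]
0.04 [[312.0, 195.0], [298.0, 206.0]] [[270.0, 261.0], [378.0, 261.0]]
0.05 [[312.0, 193.0], [298.0, 203.0]] [[267.0, 271.0], [381.0, 271.0]]
```

View pics/c2.png

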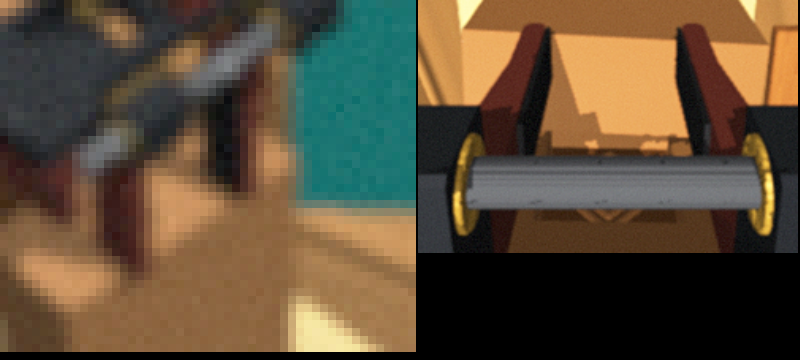

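The close crop shows both fingers above the mould's top face, with the tips ending at its back edge. The half-open tips sit about 2-3 cm higher than the TCP reading, so they passed over the mould and it hasn't moved. I go back to the gap, lower further and push again.

drive_tool --rows '[{"rot": [0,0,0],"slide": [0,0,0.02],"claw": 0},{"rot": [0,0,0],"slide": [-0.0058,-0.0243,0],"claw": 0},{"rot": [0,0,0],"slide": [-0.0058,-0.0243,0],"claw": 0},{"rot": [0,0,0],"slide": [-0.0058,-0.0243,0],"claw": 0},{"rot": [0,0,0],"slide": [0,0,-0.02],"claw": 0},{"rot": [0,0,0],"slide": [0,0,-0.016],"claw": 0},{"rot": [0,0,0],"slide": [0,0,-0.016],"claw": 0},{"rot": [0,0,0],"slide": [0,0,0],"claw": 0}]'

```text
time_s: 5.65
tool_pos: [0.5686, 0.0443, 0.1054]
tcp_rot: [-3.138, 0.001, 1.326]
force: [-0.1, 0.3, -0.1]
gripper_width: 0.499
gripper_force: 0.0
```

drive_tool --rows '[{"rot": [0,0,0],"slide": [0.0023,0.0097,0],"claw": 0},{"rot": [0,0,0],"slide": [0.0023,0.0097,0],"claw": 0},{"rot": [0,0,0],"slide": [0.0012,0.0049,0],"claw": 0},{"rot": [0,0,0],"slide": [0.0009,0.0039,0],"claw": 0},{"rot": [0,0,0],"slide": [0.0009,0.0039,0],"claw": 0},{"rot": [0,0,0],"slide": [0.0009,0.0039,0],"claw": 0},{"rot": [0,0,0],"slide": [0.0009,0.0039,0],"claw": 0},{"rot": [0,0,0],"slide": [0.0009,0.0039,0],"claw": 0},{"rot": [0,0,0],"slide": [0.0009,0.0039,0],"claw": 0}]'

```text
time_s: 6.55
tool_pos: [0.5814, 0.0926, 0.1072]
tcp_rot: [-3.142, -0.0, 1.327]
force: [0.0, 0.2, 0.7]
gripper_width: 0.498
gripper_force: 0.1
```

```bash
cat > diff.py <<'E'
from h import *
# mask of mould-wood pixels changing on the back face in scene view vs s0
b=env.capture('scene')[:,:,::-1]; a=cv2.imread('pics/s0.png')
s=env.get_state(); print(s['time_s'],s['tool_pos'].round(4) if hasattr(s['tool_pos'],'round') else s['tool_pos'],np.round(s['force'],2),tob(s['tool_pos']).round(3))
d=(cv2.absdiff(a,b).max(2)>30)
for v in range(190,262,4): print(v,''.join('#' if x else '.' for x in d[v,270:370]))
E
python3 diff.py
```

```text
6.6 [0.5816 0.0931 0.1073] [ 0.32  0.26 -0.03] [[0.007 0.049]]
190 #############################################...........................................############
194 ##############################################...............................................#######
198 #################.##########.##.########........#########...........................................
202 ##########################.######........############...............................................
206 ###########################.........##############..................................................
210 #...#########....######......################.....######............................................
214 ####....#.....######....###############..........######.............................................
218 ..#########...#####....##..######................#####..............................................
222 .#######.......####....######.....................###...............................................
226 ...............###.....######...#.....#.................................................
[... 152 characters left out ...]
......................................................................
238 #######.................###......#..................................................................
242 .........######.........#.#.........................................................................
246 ....................................................................................................
250 ....................................................................................................
254 ....................................................................................................
258 ....................................................................................................
```

The mould is leaning now, with its head edge shifted in the scene picture. I keep pushing to the tipping point, then stop.

drive_tool --rows '[{"rot": [0,0,0],"slide": [0.0009,0.0039,0],"claw": 0},{"rot": [0,0,0],"slide": [0.0009,0.0039,0],"claw": 0},{"rot": [0,0,0],"slide": [0.0009,0.0039,0],"claw": 0},{"rot": [0,0,0],"slide": [0.0009,0.0039,0],"claw": 0},{"rot": [0,0,0],"slide": [0.0009,0.0039,0],"claw": 0},{"rot": [0,0,0],"slide": [0.0009,0.0039,0],"claw": 0},{"rot": [0,0,0],"slide": [0,0,0],"claw": 0},{"rot": [0,0,0],"slide": [0,0,0],"claw": 0},{"rot": [0,0,0],"slide": [0,0,0],"claw": 0},{"rot": [0,0,0],"slide": [0,0,0],"claw": 0}]'

```text
time_s: 7.6
tool_pos: [0.5867, 0.1155, 0.1072]
tcp_rot: [-3.141, 0.0, 1.326]
force: [0.3, -0.0, 0.0]
gripper_width: 0.502
gripper_force: 0.0
```

```bash
python3 diff.py
```

```text
7.65 [0.5867 0.1155 0.1073] [-0.09 -0.18  0.02] [[0.006 0.072]]
190 ####################################################....................................############
194 ###################################################...........................................######
198 ####################################################................................................
202 ####################################.#########......................................................
206 ################################.############.......................................................
210 #############...#################################...................................................
214 ######........#############.#######################.................................................
218 ..###.........#####################################.................................................
222 ...###################################################..............................................
226 .##########################################################............................
[... 153 characters left out ...]
#######################################...............................
238 ......####################################################################..........................
242 ..............###########...###################################################.....................
246 ....................#..#############################################################................
250 .........................###############################################################............
254 ............................###########################################################.............
258 .................................######################################################.............
```

The round mould has fallen. Next I back off to the gap and push the square one the other way.

drive_tool --rows '[{"rot": [0,0,0],"slide": [-0.0058,-0.0243,0],"claw": 0},{"rot": [0,0,0],"slide": [-0.0058,-0.0243,0],"claw": 0},{"rot": [0,0,0],"slide": [-0.0118,-0.0229,0],"claw": 0},{"rot": [0,0,0],"slide": [-0.0023,-0.0097,0],"claw": 0},{"rot": [0,0,0],"slide": [-0.0023,-0.0097,0],"claw": 0},{"rot": [0,0,0],"slide": [-0.0012,-0.0049,0],"claw": 0},{"rot": [0,0,0],"slide": [-0.0009,-0.0039,0],"claw": 0},{"rot": [0,0,0],"slide": [-0.0009,-0.0039,0],"claw": 0},{"rot": [0,0,0],"slide": [-0.0009,-0.0039,0],"claw": 0},{"rot": [0,0,0],"slide": [-0.0009,-0.0039,0],"claw": 0},{"rot": [0,0,0],"slide": [-0.0009,-0.0039,0],"claw": 0}]'

```text
time_s: 8.75
tool_pos: [0.553, 0.0003, 0.1072]
tcp_rot: [-3.142, 0.0, 1.327]
force: [0.4, -0.5, 0.6]
gripper_width: 0.5
gripper_force: 0.2
```

drive_tool --rows '[{"rot": [0,0,0],"slide": [-0.0009,-0.0039,0],"claw": 0},{"rot": [0,0,0],"slide": [-0.0009,-0.0039,0],"claw": 0},{"rot": [0,0,0],"slide": [-0.0009,-0.0039,0],"claw": 0},{"rot": [0,0,0],"slide": [-0.0009,-0.0039,0],"claw": 0},{"rot": [0,0,0],"slide": [-0.0009,-0.0039,0],"claw": 0},{"rot": [0,0,0],"slide": [-0.0009,-0.0039,0],"claw": 0},{"rot": [0,0,0],"slide": [-0.0009,-0.0039,0],"claw": 0},{"rot": [0,0,0],"slide": [0,0,0],"claw": 0},{"rot": [0,0,0],"slide": [0,0,0],"claw": 0},{"rot": [0,0,0],"slide": [0,0,0],"claw": 0},{"rot": [0,0,0],"slide": [0,0,0],"claw": 0}]'

```text
time_s: 9.85
tool_pos: [0.5468, -0.0268, 0.1073]
tcp_rot: [3.142, -0.0, 1.327]
force: [-0.7, -0.1, 0.6]
gripper_width: 0.498
gripper_force: 0.0
```

```bash
sed -i 's/s1x/s1/; s/range(190,262,4)/range(166,240,4)/; s/270:370/210:310/' diff.py; python3 diff.py
```

```text
9.9 [ 0.5468 -0.0268  0.1073] [-0.7  -0.09  0.13] [[ 0.    -0.075]]
166 ###################..........############################.....#####..###............................
170 ###################............################################..#############......................
174 ##################................############################...#################..................
178 #################...............###########################.###..##########.....###.................
182 ################......#####################################..#######.###..#########.................
186 #############################################################....##################.................
190 ##################################################....#######...####################..............##
194 ######################################################....##############..##########.........#######
198 .......#########################################################........##.#########...####.########
202 #######.........###########################################...........#############
[... 262 characters left out ...]
......######....######################################################
218 ............................................########################################################
222 ....................................................################################################
226 .................................................###################################################
230 ...................................................#################################################
234 ........................................................############################################
238 ..................................................................##################################
```

drive_tool --rows '[{"rot": [0,0,0],"slide": [0.002,0.01,0],"claw": 0},{"rot": [0,0,0],"slide": [0,0,0.04],"claw": 0},{"rot": [0,0,0],"slide": [0,0,0.04],"claw": 0},{"rot": [0,0,0],"slide": [0,0,0.04],"claw": 0},{"rot": [0,0,0],"slide": [0,0,0.04],"claw": 0},{"rot": [0,0,5],"slide": [-0.02,0.033,0],"claw": 0},{"rot": [0,0,5],"slide": [-0.02,0.033,0],"claw": 0},{"rot": [0,0,5],"slide": [-0.02,0.033,0],"claw": 0},{"rot": [0,0,5],"slide": [-0.02,0.033,0],"claw": 0},{"rot": [0,0,5],"slide": [-0.02,0.033,0],"claw": 0},{"rot": [0,0,5],"slide": [-0.02,0.033,0],"claw": 0},{"rot": [0,0,5],"slide": [-0.02,0.033,0],"claw": 0}]'

```text
time_s: 11.1
tool_pos: [0.4075, 0.2158, 0.2675]
tcp_rot: [3.141, -0.0, 1.941]
force: [0.7, 0.5, 0.5]
gripper_width: 0.498
gripper_force: 0.0
```

drive_tool --rows '[{"rot": [0,0,5],"slide": [-0.02,0.033,0],"claw": 0},{"rot": [0,0,5],"slide": [-0.02,0.033,0],"claw": 0},{"rot": [0,0,5],"slide": [-0.02,0.033,0],"claw": 0},{"rot": [0,0,5],"slide": [-0.02,0.033,0],"claw": 0},{"rot": [0,0,5],"slide": [-0.02,0.033,0],"claw": 0},{"rot": [0,0,5],"slide": [-0.02,0.033,0],"claw": 0},{"rot": [0,0,5],"slide": [-0.02,0.033,0],"claw": 0},{"rot": [0,0,0],"slide": [-0.02,0.033,0],"claw": 0},{"rot": [0,0,0],"slide": [0,0.033,0],"claw": 0},{"rot": [0,0,0],"slide": [0,0.033,0],"claw": 0}]'

```text
time_s: 12.1
tool_pos: [0.2471, 0.5459, 0.2674]
tcp_rot: [3.142, -0.0, 2.55]
force: [0.5, 0.3, -0.0]
gripper_width: 0.498
gripper_force: 0.0
```

```bash
python3 - <<'E'
from h import *
a=snap('top','t2')
cv2.imwrite('pics/c3.png',cv2.resize(a[120:280,220:480],(780,480),interpolation=2)[:,:,::-1]); print(env.get_state()['time_s'])
E
```

```text
12.15
```

View pics/c3.png

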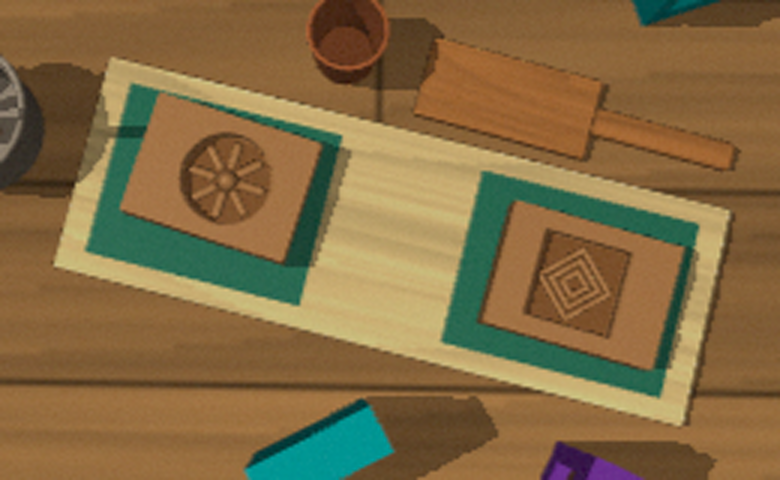

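Both moulds lie hollow up. The round one's top face has crop corners (158,92), (323,143), (287,263), (120,210), and the square one's (512,200), (688,247), (655,370), (480,322). I check both against the pad limits.

```bash
python3 - <<'E'
from h import *
k=lambda q,z: tob(ray('top',np.array(q)/3+[220,120],z)).round(4).tolist()
print('round',k([(158,92),(323,143),(287,263),(120,210)],.058))
print('square',k([(512,200),(688,247),(655,370),(480,322)],.058))
print('pads',k([(131,84),(342,135),(300,305),(86,250)],.018),k([(483,171),(698,223),(660,398),(443,343)],.018))
E
```

```text
round [[0.0711, 0.2308], [0.0623, 0.0792], [-0.0471, 0.0838], [-0.0379, 0.2363]]
square [[0.0536, -0.0917], [0.0507, -0.2476], [-0.059, -0.2432], [-0.0558, -0.0894]]
pads [[0.0796, 0.2643], [0.0806, 0.0658], [-0.0783, 0.0649], [-0.0775, 0.2645]] [[0.0795, -0.0656], [0.0804, -0.263], [-0.0799, -0.2641], [-0.0798, -0.067]]
```

Both lie wholly within the pad limits (|x| ≤ 80 mm, 65 mm ≤ |y| ≤ 265 mm). The smallest margin is about 9 mm.

```bash
python3 -c "
from plant import env
print(env.sign_off())"
```

```text
the job is handed in; nothing more can be done
None
```

Both moulds were toppled outwards and lie hollow up, wholly on their green pads (smallest measured margin about 9 mm); the beaker, tool pot and paddle were not touched, and the job was handed in at about 12 s.

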